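# Check a hydraulic cylinder's position sensor at 40 mm

## Task

With the piston rod of the hydraulic cylinder still fully home, switch on its position display with the large power button at the left end of the row, then press the small zero button at the right end, leaving the units button between them alone. Then take the rod by its eye and draw it straight out along its leaning bore by 40 mm, without forcing it sideways so that it binds, and finish while still holding it there so that I can check the sensor. Leave the other things on the bench where they lie.

Things in the scene. Friction and masses are not known exactly. Their poses are not given: they have to be found in the camera images.
- stand: Bench stand of the cylinder, fixed: steel bed plate 170 x 200 x 12 mm with two dark blue cast pedestals at y = +/-49 to 79 mm, 153 mm high. Origin at the centre of its underside; its front faces -x (the robot at yaw 0); yaw up to 0.4 rad. The stand stands left and the display right of the robot, or the other way round.
- cylinder: Tie-rod hydraulic cylinder, fixed on the stand: square blue heads 60 x 60 mm, steel barrel 48 mm across, 174 mm long. Origin on the bore axis level with the trunnion pins, 120 mm above the bench. Its z is the bore axis, out of the rod end: it leans 20 degrees from vertical to the stand's front (-x, towards the robot at yaw 0). Its y is level, along the pins.
- rod: Loose piston rod, steel, 20 mm across, 0.56 to 0.84 kg, ending in an eye: a flat-sided ring 40 mm across, 18 mm thick. Origin at the eye's centre; z outward along the rod; the flats face +y and -y, level, parallel to the cylinder's y. Fully home the origin is at z = 150 mm in the cylinder's frame (261 mm above the bench). Grip the flats from above along the rod's axis, with 20 to 60 N.
- gland (a point): Centre of the mouth of the bore, z = 90 mm in the cylinder's frame. Of the rod there is 22 mm bare above it when home, then a 29 mm lock nut up to 28 mm below the eye's centre. The hidden piston stops the rod 88 mm out. Rod and piston have about 1 mm of play; the bore is oiled: the rod slides home by its own weight when let go.
- display: Desk display, fixed: dark grey case 150 mm deep, 190 mm wide, flat deck 26 mm high in front, screen hood up to 82 mm high behind, thin antenna up to 114 mm at its back right. Origin at the centre of its underside; its front faces -x (the robot at yaw 0), +y is the operator's left; yaw up to 0.4 rad. Three round buttons along y, 56 mm apart, at x = -42 mm; the hood begins 50 mm behind.
- power_top (a point): Centre of the top of the power button: the left one seen from the robot, and the large one (28 mm diameter), 43 mm above the bench. Pressed straight down.
- unit_top (a point): Centre of the top of the units button in the middle (18 mm diameter), 43 mm above the bench. To be left alone.
- zero_top (a point): Centre of the top of the zero button: the right one seen from the robot, small (18 mm diameter), 43 mm above the bench. Pressed straight down.
- power (a joint): Travel of the power button, m: 0 up, 0.005 fully down; it starts to yield at about 1.2 N, 4 N holds it fully down, and it springs back up.
- unit (a joint): Travel of the units button, m, like power.
- zero (a joint): Travel of the zero button, m, like power.
- bearing: Loose ball bearing lying flat, 62 mm across, 16 mm high, origin at the centre of its underside. Leave it alone.
- spanner: Loose steel spanner, 190 mm long, lying flat. Leave it alone.
- grease: Loose grey tin of grease, 72 mm across, 70 mm high, origin at the centre of its underside. Leave it alone.
- micrometer: Loose outside micrometer lying flat, about 55 x 135 mm, 14 mm high, origin at its anvil gap. Leave it alone.
Mind the look-alikes: they are no part of the job. What is shaped like the rod but red or yellow is not meant.

How it is judged (in metres and radians):
On the way, in this order (a step that is already met when the one before it is completed fails the run):
1. the power button is pressed down, with the rod home and the other buttons up (value of joint power above 0.0035 m and value of joint each of zero, unit below 0.0015 m and z of rod in the frame of cylinder below 0.154 m), for 0.05 s.
2. then, with the power button up again and the rod still home, the zero button is pressed down (value of joint zero above 0.0035 m and value of joint each of power, unit below 0.0015 m and z of rod in the frame of cylinder below 0.154 m), for 0.05 s.
3. then, with all buttons up, the gripped rod is drawn out of the bore (value of joint each of power, unit, zero below 0.0015 m and z of rod in the frame of cylinder above 0.165 m and contact force between the fingers and rod above 3 N), for 0.1 s.
At the end, for the whole second after the job is handed in: The fingers hold the rod (over 3 N) 40 +/- 5 mm out, at rest (under 10 mm/s), within 0.04 rad of the bore and not wedged (rod on cylinder under 30 N); all buttons are up; bearing, spanner, tin and micrometer are within 20 mm of where they lay. The program ends while holding (z of rod in the frame of cylinder between 0.185 and 0.195 m and contact force between the fingers and rod above 3 N and contact force between rod and cylinder below 30 N and linear speed of rod below 0.01 m/s and angle between the z axis of rod and the z axis of cylinder, either way round below 0.04 rad and value of joint each of power, unit, zero below 0.0015 m and distance of each of bearing, spanner, grease, micrometer from where it was at the start of the episode below 0.02 m); the arm keeps its last pose, push and grip.
It fails at once if the units button is pressed (value of joint unit above 0.0025 m).
It fails at once if power and zero are pressed together (value of joint each of power, zero above 0.0025 m).
It fails at once if power or zero is pressed while the rod is out of its home position (value of joint any of power, zero above 0.0025 m and z of rod in the frame of cylinder above 0.157 m).
It fails at once if the rod is forced against the cylinder: bound in the bore, driven against its stop or let fall (over 60 N) (contact force between rod and cylinder above 60 N).
It fails at once if a bystander (bearing, spanner, grease tin, micrometer) is disturbed (distance of any of bearing, spanner, grease, micrometer from where it was at the start of the episode above 0.02 m).
It also fails if it takes over 70 s, if anything falls off the work surface, if the arm or the gripper's body presses on something with over 40 N, if the wrist force passes 120 N, or if a joint passes its speed limit or range.

## Robot

A 6-joint arm with a two-finger parallel gripper is mounted at the origin on the work surface. World frame = base frame: x ahead of the robot, y to its left, z up, the work surface at z = 0. Lengths are in m, angles in degrees, forces in N, time in s.
With the tool pointing down it reaches from about 0.25 to 0.725 m from the base axis. Payload 9.7 kg.
Tool frame: the origin (TCP) lies midway between the tips of the shut fingers; the grasp point (between the pads) lies 19 mm behind it (bot.pinch_z is the distance from the TCP to the grasp point, in m); z points along the fingers, y is the line along which they close (so a half turn about z gives the same grasp; the last joint's range is limited). The gripper opens to 85 mm and grips with 20 to 120 N. Pads are 22 mm wide; open, the fingers measure 114 mm over their backs; the gripper's body (76 mm by 85 mm) begins 54 mm behind the grasp point. The pads swing forward as they close: fully open they stand 13 mm farther back than shut.
Start: joints at [71.677, 4.979, 10.078, 95.1, 0, 90], TCP at [0.173, 0.522, 0.231] pointing down, gripper open.
Joint ranges: [-179.16, 179.16], [-48.56, 103.87], [-65.8, 70.77], [-126.05, 130.52], [-82.76, 87.17], [-180, 180]. Speed limits (degrees/s): [127.2, 127.2, 147.25, 180, 180, 180].

## Interface

Orientations are given as [roll, pitch, yaw] about the fixed x, y, z axes, in that order (R = Rz(yaw) Ry(pitch) Rx(roll)).
In Python, from workcell import sensors, camera, ticket, bot gives the robot as it stands.
- The arm moves only by the shell command python3 -m handwheel 'ROWS' [FORCE]. ROWS is a JSON object of lists of equal length, an entry for each row: "gripper": the opening, from -1 (shut) to 1 (fully open); "slide": the shift along the tool's x, y, z in mm, a list of three; "yaw": the turn about the tool's z in rad. A call has 1 to 8 rows; each row shifts and turns the commanded pose from where the row before left it, along the tool's axes as they then stand; what a row does not reach is not made up. A row lasts 1/12 s, in which the tool goes at most 41.7 mm and 7.16 degrees, less where a joint would pass 70% of its speed; a pose out of reach is approached as far as the arm can. A call is refused whole if a number of a shift passes 41.7 or a number of a turn 0.125, either way. A call with a gripper value outside its range is refused whole. The fingers move at their own pace and stop on an object; FORCE is the grip in N (left out, the last holds). Time passes only in rows, so rows that do not move let the fingers close. It gives the time, the measured TCP pose, the force, the opening and the grip force at its end, in the units of the state.
- sensors.get_obs(): the state, without advancing time (a new reading comes with each control period).
- camera(name): name is "side" or "top"; returns a dict with "img" (384x512x3 uint8, red, green, blue), "fx", "fy", "cx", "cy" (pixels), "dist" ([k1, k2, p1, p2, k3] as OpenCV has them; the pictures are not rectified), "R" (3x3) and "t" (3): a world point X has camera coordinates R X + t. Camera axes: x right, y down, z forward; pixel columns grow to the right and rows downward; lengths in m; the calibration is good to about 2 mm. A picture is of the moment at which its call begins. There is no depth.
- ticket.job_done(): hands the job in; it is judged then, once.
The state is a dict: "time": time; "q": joint angles; "qd": joint speeds; "joint_efforts": joint torques, N m; "ee_pos": TCP position; "tcp_rot": TCP orientation; "wrist_force": force on the tool from outside, world axes, zero at the start; "torque": the same for the moment, N m; "opening": finger opening in m; "grasp_force": force on a finger pad.
Only numpy, scipy, OpenCV 4.12 (cv2) and the standard library are available. Lean on these libraries where they do the work, as an engineer would, in place of code of your own. Each camera call takes 0.05 s, during which the arm holds its last target. There are 200 camera calls.

## Working session

There is one attempt and no reset: what is moved stays moved. The work goes in short steps, Python scripts to look and compute and a shell command to move; the robot and the scene stay as the last step left them, time stands still between calls to the robot, and variables do not carry over. Pictures are saved under pics/ and viewed, at most 10 in all, crops included, and the job is handed in when it is done.

```bash
ls; mkdir -p pics
python3 - <<'E'
from workcell import sensors,camera,ticket,bot
import cv2
o=sensors.get_obs()
for k in o: print(k,o[k])
print([a for a in dir(bot) if a[0]!='_'])
for n in("side","top"):
    c=camera(n); cv2.imwrite(f"pics/{n}0.png",cv2.resize(c["img"][:,:,::-1],(800,600),interpolation=cv2.INTER_CUBIC)); print(n,c["fx"],c["cx"],c["cy"],c["dist"],c["R"],c["t"])
E
```

```text
pics
time 0.0
q [ 7.16773641e+01  5.01302604e+00  1.00322554e+01  9.51002068e+01
 -1.33755411e-03  9.00013067e+01]
qd [-0.06053012 -0.05568779  0.00591825 -0.0217918  -0.02025231 -0.01204933]
joint_efforts [ 5.79599655e-04 -5.20388496e+01  4.64799964e+01  1.64557330e-02
 -3.24959183e-05  1.12498401e-05]
ee_pos [0.17283135 0.52188083 0.23054491]
tcp_rot [-1.79919023e+02  1.33939958e-03  1.61676059e+02]
wrist_force [0.12534226 0.38846539 0.46652461]
torque [-0.01593331 -0.02263307  0.05698948]
grasp_force 0.0
opening 0.08530742729002445
['PlanningError', 'pinch_z']
side 388.2117142648152 253.44539725393267 192.2745266243512 [-0.10661863  0.          0.          0.          0.        ] [[ 9.29841572e-01 -3.67959879e-01  4.22859303e-04]
 [-1.80737030e-01 -4.57726304e-01 -8.70529010e-01]
 [ 3.20513303e-01  8.09377636e-01 -4.92116922e-01]] [-0.3982881   0.21674009  0.87459774]
top 465.38227073014315 270.0515679683885 185.89645430810745 [-0.09097516  0.          0.          0.          0.        ] [[-0.00210042 -0.99998967 -0.00403064]
 [-0.99471811  0.00250295 -0.10261388]
 [ 0.10262291  0.00379381 -0.9947131 ]] [0.02323713 0.45138401 1.32681886]
```

View pics/side0.png

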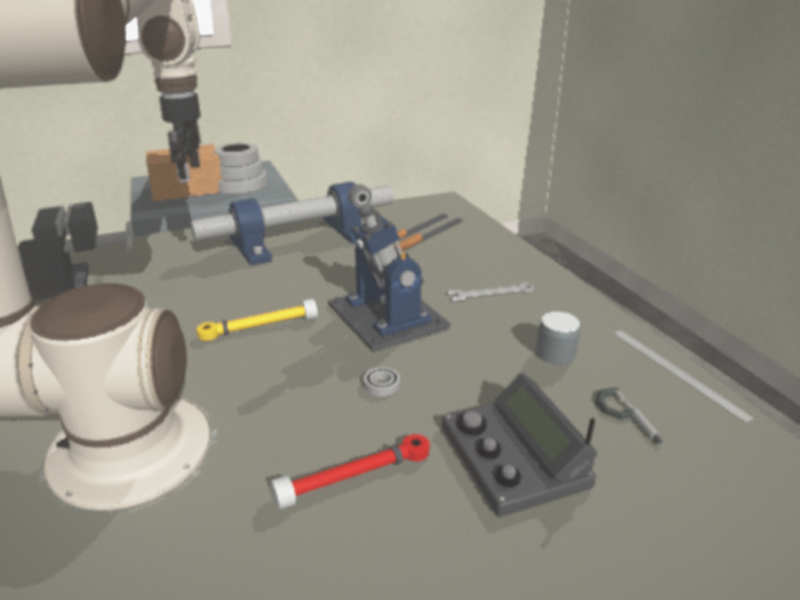

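View pics/top0.png

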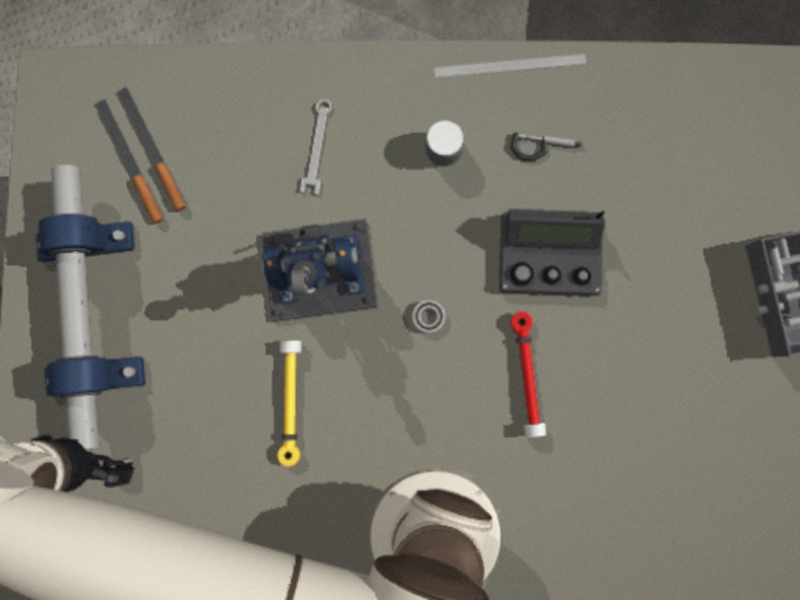

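The side view shows the stand on the left with its eye near (361,197), and the display on the right with power near (472,420) and zero near (508,474). In the top view, power is at (522,272), zero at (583,276) and the eye near (302,278). I'll enlarge these for picking.

Run:
```python
import cv2,numpy as np
from workcell import camera
I={n:camera(n)["img"][:,:,::-1] for n in("side","top")}
def crop(n,x,y):
    c=cv2.resize(I[n][y:y+75,x:x+100],(400,300),interpolation=cv2.INTER_CUBIC)
    c=np.clip(c.astype(float)*1.5,0,255).astype(np.uint8)
    for k in range(0,100,10):
        cv2.line(c,(4*k,0),(4*k,6 if k%50 else 14),(0,255,255),1)
        if k<75: cv2.line(c,(0,4*k),(6 if k%50 else 14,4*k),(0,255,255),1)
    return c
cv2.imwrite("pics/comp.png",np.vstack([np.hstack([crop("top",155,135),crop("top",310,125)]),np.hstack([crop("side",200,110),crop("side",270,250)])]))
```

```text
(no output)
```

View pics/comp.png

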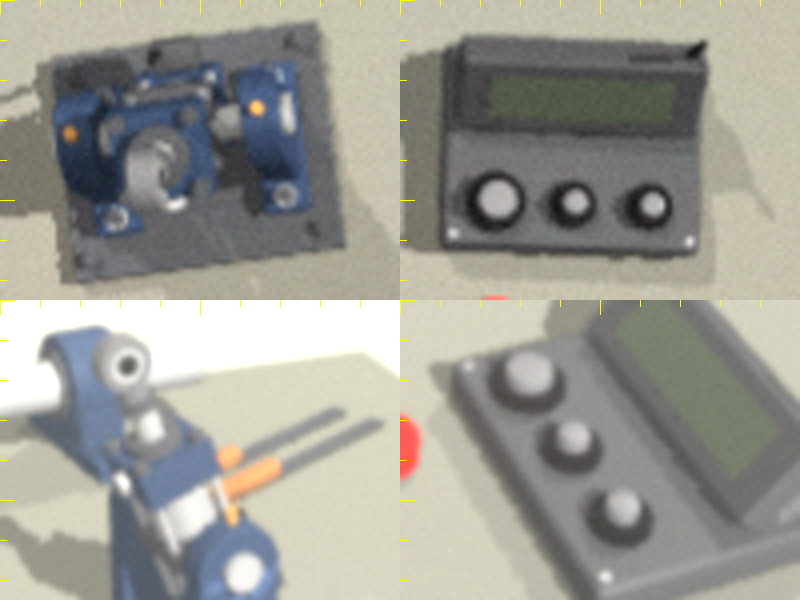

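```bash
cat > h.py <<'E'
import numpy as np,cv2
from scipy.optimize import least_squares
from scipy.spatial.transform import Rotation as Ro
from workcell import camera,sensors
def proj(c,P):
    K=np.array([[c["fx"],0,c["cx"]],[0,c["fy"],c["cy"]],[0,0,1]])
    return cv2.projectPoints(np.atleast_2d(P).astype(float),cv2.Rodrigues(np.array(c["R"]))[0],np.array(c["t"]),K,np.array(c["dist"]))[0][:,0]
def tri(ct,cs,pt,ps):
    f=lambda X:np.r_[proj(ct,X)[0]-pt,proj(cs,X)[0]-ps]
    r=least_squares(f,[.4,0,.1]); return r.x,r.fun
def pose(p,L): return np.array(L)@Ro.from_euler('z',p[2]).as_matrix().T+[p[0],p[1],0]
E
python3 - <<'E'
from h import *
t,s=camera("top"),camera("side")
o=lambda x,y,ox,oy:np.array([(x+.5)/4-.5+ox,(y+.5)/4-.5+oy])
T=lambda x,y:o(x,y,155,135); TB=lambda x,y:o(x-400,y,310,125); S=lambda x,y:o(x,y-300,200,110); SB=lambda x,y:o(x-400,y-300,270,250)
bt=[TB(497,200),TB(575,202),TB(653,204)]; bs=[SB(530,373),SB(573,437),SB(624,506)]
for a,b in zip(bt,bs): print("button",*tri(t,s,a,b))
Lb=[[-.042,y,.043] for y in(.056,0,-.056)]
f=lambda p:np.r_[(proj(t,pose(p,Lb))-bt).ravel(),(proj(s,pose(p,Lb))-bs).ravel()]
r=least_squares(f,[.5,-.1,0]);print("display",r.x,r.fun.round(1));print(pose(r.x,Lb))
print("eye tri",*tri(t,s,T(148,178),S(127,365)))
c=[T(50,58),T(317,22),T(345,245),T(65,283)]
Lc=[[.085,.1,.012],[.085,-.1,.012],[-.085,-.1,.012],[-.085,.1,.012]]
sn,cs=np.sin(np.radians(20)),np.cos(np.radians(20))
ax=lambda d,y=0:[-sn*d,y,.12+cs*d]
# near flat hole centre in side view
f=lambda p:np.r_[(proj(t,pose(p,Lc))-c).ravel(),proj(s,pose(p,[ax(.150,-.009)]))[0]-S(127,365)]
r=least_squares(f,[.5,.2,0]);p=r.x;print("stand",p,r.fun.round(1))
print("eye",pose(p,[ax(.15),ax(.19)]))
v=lambda im,P,col,ox,oy,dx,dy,m=1:[cv2.circle(im,(int((q[0]-ox+.5)*4+dx),int((q[1]-oy+.5)*4+dy)),3,col,-1) for q in P]
im=cv2.imread("pics/comp.png")
pr=[ax(.15,-.009),ax(.15,.009),ax(.17),ax(.09),ax(.112),ax(.122)]+[[0,-.079,.12]]
v(im,proj(t,pose(p,pr+Lc)),(0,0,255),155,135,0,0); v(im,proj(s,pose(p,pr)),(0,0,255),200,110,0,300)
cv2.imwrite("pics/ov.png",im)
E
```

```text
button [ 0.48303057 -0.16230694  0.03587036] [ 0.09464003 -0.23147935 -0.19580508  0.02633526]
button [ 0.48056796 -0.21837624  0.03598684] [-0.0312517   0.07315579  0.05908106 -0.00820065]
button [ 0.47900649 -0.27483306  0.03726491] [-0.00902142  0.02010071  0.01548149 -0.00221753]
display [ 0.52085131 -0.22222247 -0.03425413] [ 1.3  0.2  1.2  0.4  1.1  0.5 -0.3 -1.5  0.2 -1.5 -0.1 -1.1]
[[ 0.4807938  -0.16481693  0.043     ]
 [ 0.47887594 -0.22078408  0.043     ]
 [ 0.47695809 -0.27675123  0.043     ]]
eye tri [0.44515433 0.2101797  0.25527439] [ 0.09435015 -0.3142339  -0.37168951  0.03523286]
stand [0.49306475 0.21884673 0.12364776] [-0.4 -0.7 -0.3 -0.2 -0.6  0.8  1.7 -0.1 -0.3 -1.1]
eye [[0.44215341 0.21251938 0.26095389]
 [0.42857705 0.21083208 0.2985416 ]]
```

View pics/ov.png

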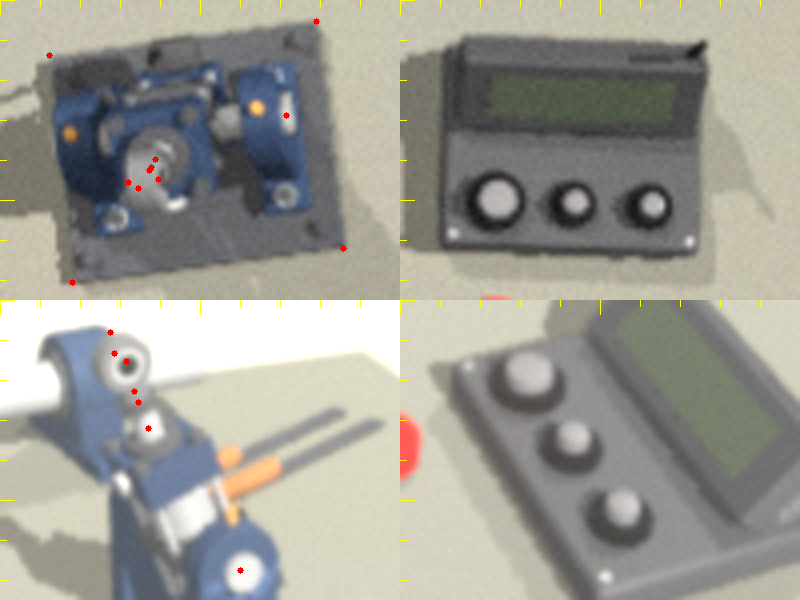

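The triangulated buttons (z about 36 mm against the stated 43) and eye (255 against 261) show a small bias. I'll correct it later using the gripper as a reference. The overlay fits the stand, trunnion cap and eye. Next: raise, turn to the stand's yaw and shut the gripper.

```bash
python3 -m handwheel '{"gripper":[-1,-1,-1,-1,-1],"slide":[[0,0,-25],[0,0,-25],[0,0,-25],[0,0,-25],[0,0,0]],"yaw":[-0.111,-0.111,-0.111,-0.111,0]}' 
python3 -m handwheel '{"gripper":[-1,-1,-1,-1,-1,-1,-1,-1],"slide":[[-9,-30,0],[-9,-30,0],[-9,-30,0],[-9,-30,0],[-9,-30,0],[-9,-30,0],[-9,-30,0],[-9,-30,0]],"yaw":[0,0,0,0,0,0,0,0]}'
```

```text
time: 0.72
ee_pos: [0.173, 0.5225, 0.3361]
tcp_rot: [179.7, 0.1, -172.5]
wrist_force: [0.2, 0.3, 0.6]
opening: 0.0258
grasp_force: 0.0
time: 1.38
ee_pos: [0.2743, 0.2914, 0.331]
tcp_rot: [-180.0, 0.0, -172.9]
wrist_force: [1.5, 0.1, 0.6]
opening: -0.0
grasp_force: 0.0
```

```bash
python3 -m handwheel '{"gripper":[-1,-1,-1,-1,-1,-1,-1,-1],"slide":[[-9,-30,0],[-9,-30,0],[-9,-30,0],[-9,-30,0],[-9,-30,0],[-9,-30,0],[-9,-30,0],[-9,-30,0]],"yaw":[0,0,0,0,0,0,0,0]}'
python3 -m handwheel '{"gripper":[-1,-1,-1,-1,-1,-1,-1,-1],"slide":[[-9,-30,28],[-9,-30,28],[-9,-30,28],[-9,-30,28],[-9,-30,28],[-9,-30,28],[-9,-30,28],[-9,-30,28]],"yaw":[0,0,0,0,0,0,0,0]}'
python3 -m handwheel '{"gripper":[-1,-1,-1],"slide":[[0,0,15],[0,0,15],[0,0,0]],"yaw":[0,0,0]}'
python3 - <<'E'
from h import *
o=sensors.get_obs();print(o["ee_pos"])
out=[]
for n,x,y in(("top",310,125),("side",270,240)):
    c=camera(n);P=np.array(o["ee_pos"])
    im=cv2.resize(c["img"][y:y+75,x:x+100,::-1],(400,300),interpolation=cv2.INTER_CUBIC)
    im=np.clip(im*1.5,0,255).astype(np.uint8)
    for q in proj(c,[P,P+[0,0,.019]]):
        print(n,q); cv2.circle(im,(int((q[0]-x+.5)*4),int((q[1]-y+.5)*4)),2,(0,0,255),-1)
    out.append(im)
cv2.imwrite("pics/hov.png",np.hstack(out))
E
```

```text
time: 2.05
ee_pos: [0.3755, 0.0621, 0.3311]
tcp_rot: [-180.0, 0.0, -172.9]
wrist_force: [1.1, 0.7, 0.5]
opening: -0.0001
grasp_force: 0.0
time: 2.72
ee_pos: [0.4756, -0.1652, 0.1074]
tcp_rot: [-180.0, 0.0, -172.9]
wrist_force: [-0.1, 0.6, 0.9]
opening: -0.0001
grasp_force: 0.0
time: 2.97
ee_pos: [0.4737, -0.1636, 0.0753]
tcp_rot: [179.9, -0.3, -173.0]
wrist_force: [-0.7, -0.0, -0.5]
opening: 0.0
grasp_force: 0.0
[ 0.47369797 -0.16361657  0.07531305]
top [336.35658343 175.90903388]
top [337.30295216 175.05537986]
side [299.63703222 255.62477163]
side [300.17613052 248.81245379]
```

View pics/hov.png

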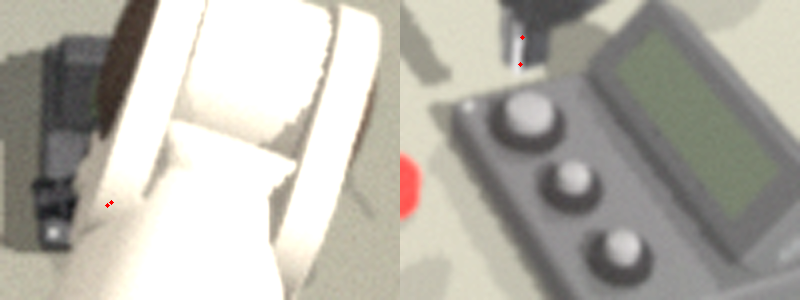

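The side view shows the fingertips just above the power button, within about 1.5 px of the projected TCP. That fits the systematic offset, and the button is a 14 mm radius target. I'll move 7 mm forward and descend towards contact.

```bash
python3 -m handwheel '{"gripper":[-1,-1,-1,-1],"slide":[[-7,0,10],[0,0,10],[0,0,8],[0,0,0]],"yaw":[0,0,0,0]}'
python3 -m handwheel '{"gripper":[-1,-1,-1],"slide":[[0,0,3],[0,0,2],[0,0,0]],"yaw":[0,0,0]}'
```

```text
time: 3.4
ee_pos: [0.4817, -0.1622, 0.0492]
tcp_rot: [179.9, -0.1, -172.9]
wrist_force: [-0.4, 0.2, -0.4]
opening: 0.0002
grasp_force: 0.0
time: 3.65
ee_pos: [0.4824, -0.1628, 0.0459]
tcp_rot: [180.0, -0.0, -172.9]
wrist_force: [0.1, 0.3, -0.6]
opening: -0.0002
grasp_force: 0.0
```

```bash
python3 -m handwheel '{"gripper":[-1,-1,-1],"slide":[[0,0,3],[0,0,0],[0,0,0]],"yaw":[0,0,0]}'
python3 -m handwheel '{"gripper":[-1,-1,-1],"slide":[[0,0,2],[0,0,0],[0,0,0]],"yaw":[0,0,0]}'
```

```text
time: 3.9
ee_pos: [0.4826, -0.1629, 0.0432]
tcp_rot: [-180.0, 0.0, -172.9]
wrist_force: [-0.5, -0.3, 0.5]
opening: 0.0
grasp_force: 0.0
time: 4.15
ee_pos: [0.4827, -0.1629, 0.0413]
tcp_rot: [-180.0, 0.0, -172.9]
wrist_force: [0.3, -0.5, 2.9]
opening: -0.0001
grasp_force: 1.0
```

```bash
python3 -m handwheel '{"gripper":[-1,-1,-1,-1],"slide":[[0,0,2],[0,0,1],[0,0,0],[0,0,0]],"yaw":[0,0,0,0]}'
```

```text
time: 4.48
ee_pos: [0.4827, -0.1629, 0.0383]
tcp_rot: [-180.0, 0.0, -172.9]
wrist_force: [0.5, -0.6, 3.6]
opening: 0.0001
grasp_force: 1.8
```

```bash
python3 -m handwheel '{"gripper":[-1,-1,-1],"slide":[[0,0,1],[0,0,0],[0,0,0]],"yaw":[0,0,0]}'
python3 -m handwheel '{"gripper":[-1,-1,-1,-1,-1,-1,-1,-1],"slide":[[0,0,-20],[0,0,-20],[0,0,0],[4,-28,0],[5,-28,0],[5,-28,0],[4,-27,0],[0,0,0]],"yaw":[0,0,0,0,0,0,0,0]}'
python3 -m handwheel '{"gripper":[-1,-1,-1,-1,-1],"slide":[[0,0,10],[0,0,10],[0,0,9],[0,0,4],[0,0,0]],"yaw":[0,0,0,0,0]}'
python3 - <<'E'
from h import *
P=np.array(sensors.get_obs()["ee_pos"]);print(P)
c=camera("side");x,y=270,240
im=cv2.resize(c["img"][y:y+75,x:x+100,::-1],(800,600),interpolation=cv2.INTER_CUBIC)
cv2.imwrite("pics/zero.png",np.clip(im*1.5,0,255).astype(np.uint8))
E
```

```text
time: 4.73
ee_pos: [0.4828, -0.1629, 0.0379]
tcp_rot: [-180.0, 0.0, -172.9]
wrist_force: [-2.3, -0.3, 10.1]
opening: 0.0001
grasp_force: 4.8
time: 5.4
ee_pos: [0.4778, -0.2787, 0.0761]
tcp_rot: [-180.0, -0.0, -173.0]
wrist_force: [0.0, -0.6, 0.4]
opening: -0.0001
grasp_force: 0.0
time: 5.82
ee_pos: [0.4778, -0.274, 0.0424]
tcp_rot: [179.9, -0.1, -172.8]
wrist_force: [-1.4, 0.3, 1.6]
opening: 0.0004
grasp_force: 0.7
[ 0.4777602  -0.2739645   0.04243291]
```

View pics/zero.png

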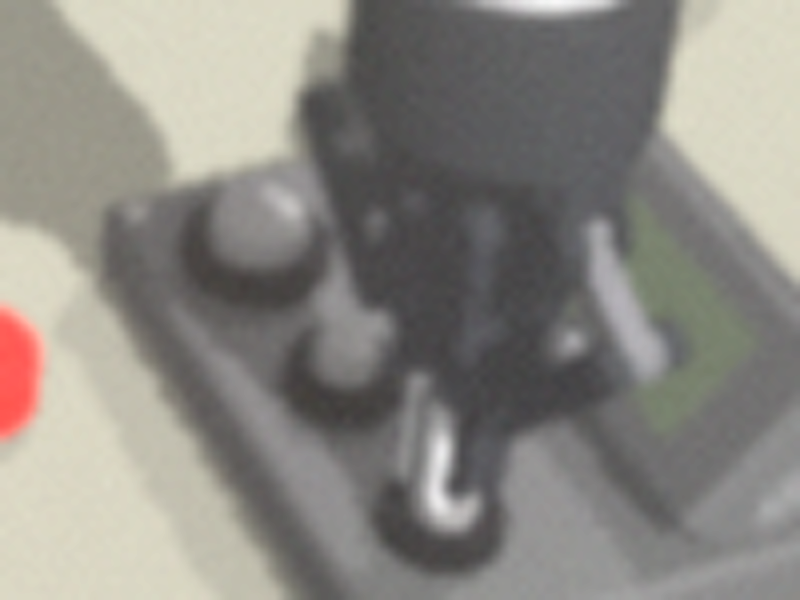

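The side view shows the fingertips centred on the zero button (about (445,515)), with the units button clear and power sprung back up. Now I press it.

```bash
python3 -m handwheel '{"gripper":[-1,-1,-1,-1],"slide":[[0,0,2],[0,0,2],[0,0,0],[0,0,0]],"yaw":[0,0,0,0]}'
python3 -m handwheel '{"gripper":[-1,-1,-1],"slide":[[0,0,1],[0,0,0],[0,0,0]],"yaw":[0,0,0]}'
```

```text
time: 6.2
ee_pos: [0.4788, -0.2751, 0.0405]
tcp_rot: [-180.0, 0.0, -172.9]
wrist_force: [0.5, 0.7, 2.3]
opening: 0.0003
grasp_force: 1.2
time: 6.45
ee_pos: [0.4787, -0.2752, 0.0394]
tcp_rot: [-180.0, 0.0, -172.9]
wrist_force: [1.3, 3.0, 3.4]
opening: 0.0
grasp_force: 1.5
```

```bash
python3 -m handwheel '{"gripper":[-1,-1,-1,-1],"slide":[[0,0,1.5],[0,0,0],[0,0,0.5],[0,0,0]],"yaw":[0,0,0,0]}'
```

```text
time: 6.78
ee_pos: [0.4788, -0.2753, 0.038]
tcp_rot: [-180.0, 0.1, -172.9]
wrist_force: [0.3, 3.8, 8.6]
opening: -0.0001
grasp_force: 4.4
```

```bash
python3 -m handwheel '{"gripper":[-1,-1,-1,-1,-1,-1,-1,-1],"slide":[[0,0,-20],[0,0,-40],[0,0,-40],[0,0,-40],[0,0,-40],[0,0,-40],[0,0,-40],[0,0,-40]],"yaw":[0,0,0,0,0,0,0,0]}'
python3 - <<'E'
from h import *
t,s=camera("top"),camera("side")
o=lambda x,y,ox,oy:np.array([(x+.5)/4-.5+ox,(y+.5)/4-.5+oy])
T=lambda x,y:o(x,y,155,135); S=lambda x,y:o(x,y-300,200,110)
TB=lambda x,y:o(x-400,y,310,125);SB=lambda x,y:o(x-400,y-300,270,250)
# pressed positions as reference for camera bias
B=[[.483,-.1628,.043],[.479,-.275,.043]]
dt=(np.array([TB(497,200),TB(653,204)])-proj(t,B)).mean(0);ds=(np.array([SB(530,373),SB(624,506)])-proj(s,B)).mean(0);print(dt,ds)
c=[T(50,58),T(317,22),T(345,245),T(65,283)]
Lc=[[.085,.1,.012],[.085,-.1,.012],[-.085,-.1,.012],[-.085,.1,.012]]
sn,cs=np.sin(np.radians(20)),np.cos(np.radians(20))
ax=lambda d,y=0:[-sn*d,y,.12+cs*d]
for k in(0,1):
    f=lambda p:np.r_[(proj(t,pose(p,Lc))-c+k*dt).ravel(),2*(proj(s,pose(p,[ax(.150,-.009),[0,-.079,.12]]))-[S(127,365),S(242,572)]+k*ds).ravel()]
    p=least_squares(f,[.5,.2,0]);print(k,p.x,p.fun.round(1));print(pose(p.x,[ax(.15),ax(.19)]))
E
```

```text
time: 7.45
ee_pos: [0.4778, -0.2753, 0.3387]
tcp_rot: [-180.0, -0.0, -172.9]
wrist_force: [1.2, -1.1, 0.4]
opening: -0.0001
grasp_force: 0.0
[-0.53577567  0.38152863] [-0.21865842  2.10704048]
0 [0.49308917 0.2174291  0.12600527] [ 0.  -0.6  0.1 -0.3 -0.   0.7  2.3 -0.1 -0.2 -1.8 -0.3 -0.8]
[[0.44219289 0.21098174 0.26095389]
 [0.42862055 0.20926244 0.2985416 ]]
1 [0.49510855 0.21998858 0.12485332] [-1.3 -0.9 -1.3 -0.5 -1.4  0.5  0.9 -0.4  0.1  1.6 -0.2  2.4]
[[0.44420487 0.21359985 0.26095389]
 [0.43063056 0.21189619 0.2985416 ]]
```

```bash
python3 -m handwheel '{"gripper":[-1,-1,-1,-1,-1,-1,-1,-1],"slide":[[-1.6,30.5,-5],[-1.6,30.5,0],[-1.6,30.5,0],[-1.6,30.5,0],[-1.6,30.5,0],[-1.6,30.5,0],[-1.6,30.5,0],[-1.6,30.5,0]],"yaw":[0,0,0,0,0,0,0,0]}'
python3 -m handwheel '{"gripper":[1,1,1,1,1,1,1,1],"slide":[[-1.6,30.5,0],[-1.6,30.5,0],[-1.6,30.5,0],[-1.6,30.5,0],[-1.6,30.5,0],[-1.6,30.5,0],[-1.6,30.5,0],[-1.6,30.5,0]],"yaw":[0,0,0,0,0,0,0,0]}'
python3 -m handwheel '{"gripper":[1,1,1,1,1],"slide":[[0,0,0],[0,0,0],[0,0,0],[0,0,0],[0,0,0]],"yaw":[0,0,0,0,0]}'
```

```text
time: 8.22
ee_pos: [0.4605, -0.0305, 0.3414]
tcp_rot: [-180.0, -0.1, -172.9]
wrist_force: [0.8, 0.1, -0.1]
opening: -0.0001
grasp_force: 0.0
time: 8.88
ee_pos: [0.4431, 0.2134, 0.3415]
tcp_rot: [-179.9, -0.0, -172.9]
wrist_force: [1.3, 0.4, -0.1]
opening: 0.0855
grasp_force: 0.0
time: 9.3
ee_pos: [0.4436, 0.2112, 0.3422]
tcp_rot: [-180.0, 0.0, -173.0]
wrist_force: [-0.2, -0.4, 0.3]
opening: 0.0854
grasp_force: 0.0
```

```bash
python3 -m handwheel '{"gripper":[1,1,1,1,1,1,1],"slide":[[0,0,20],[0,0,25],[0,0,20],[0,0,15],[0,0,12],[0,0,6],[0,0,0]],"yaw":[0,0,0,0,0,0,0]}' 30
python3 - <<'E'
from h import *
P=np.array(sensors.get_obs()["ee_pos"]);print(P)
out=[]
for n,x,y in(("side",200,90),("top",155,125)):
    c=camera(n)
    out.append(np.clip(cv2.resize(c["img"][y:y+75,x:x+75,::-1],(400,400),interpolation=cv2.INTER_CUBIC)*1.5,0,255).astype(np.uint8))
cv2.imwrite("pics/eye.png",np.hstack(out))
E
```

```text
time: 9.88
ee_pos: [0.4432, 0.2113, 0.2431]
tcp_rot: [-180.0, -0.1, -172.9]
wrist_force: [0.1, 0.1, -0.3]
opening: 0.0857
grasp_force: 0.0
[0.44315459 0.21134952 0.24312837]
```

View pics/eye.png

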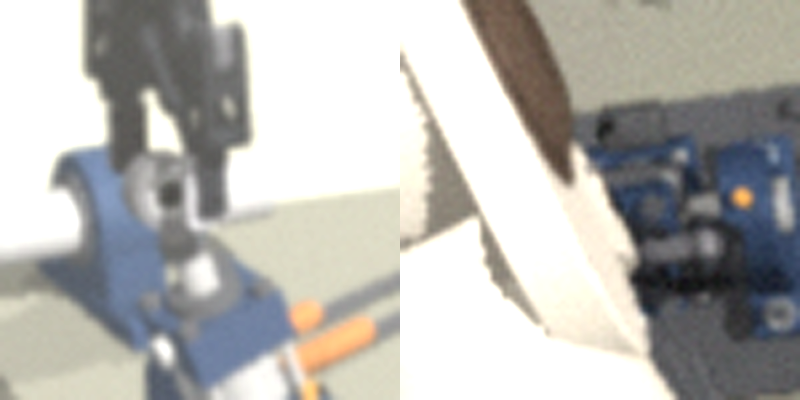

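The side view shows the open fingers either side of the eye at about (160,195), with the fingers at x ≈ 127 and 212 and the tips above the lock nut. I'll close in stages and watch for one-sided contact.

```bash
python3 -m handwheel '{"gripper":[-0.4,-0.4,-0.4,-0.4],"slide":[[0,0,0],[0,0,0],[0,0,0],[0,0,0]],"yaw":[0,0,0,0]}' 20
python3 -m handwheel '{"gripper":[-0.48,-0.48,-0.48],"slide":[[0,0,0],[0,0,0],[0,0,0]],"yaw":[0,0,0]}'
python3 -m handwheel '{"gripper":[-0.53,-0.53,-0.53],"slide":[[0,0,0],[0,0,0],[0,0,0]],"yaw":[0,0,0]}'
```

```text
time: 10.32
ee_pos: [0.4436, 0.2123, 0.2446]
tcp_rot: [180.0, 0.0, -172.9]
wrist_force: [-0.8, -0.2, -0.1]
opening: 0.0384
grasp_force: 0.0
time: 10.57
ee_pos: [0.4434, 0.2122, 0.2442]
tcp_rot: [180.0, 0.0, -172.9]
wrist_force: [1.1, 0.2, 0.2]
opening: 0.0221
grasp_force: 0.0
time: 10.82
ee_pos: [0.4434, 0.2122, 0.2441]
tcp_rot: [-180.0, -0.0, -172.9]
wrist_force: [-0.1, -0.4, 0.1]
opening: 0.0202
grasp_force: 0.0
```

There's no contact at 20 mm opening, so the grip is centred to within about 1 mm. Now I grip.

```bash
python3 -m handwheel '{"gripper":[-0.57,-0.57,-0.7,-0.8,-1,-1,-1],"slide":[[0,0,0],[0,0,0],[0,0,0],[0,0,0],[0,0,0],[0,0,0],[0,0,0]],"yaw":[0,0,0,0,0,0,0]}' 35
```

```text
time: 11.4
ee_pos: [0.4434, 0.2122, 0.2442]
tcp_rot: [-180.0, 0.0, -172.9]
wrist_force: [0.1, -0.7, 2.1]
opening: 0.0176
grasp_force: 34.7
```

```bash
python3 -m handwheel '{"gripper":[-1,-1,-1,-1],"slide":[[0.7,0,-1.9],[0.7,0,-1.9],[0.7,0,-1.9],[0,0,0]],"yaw":[0,0,0,0]}'
python3 -m handwheel '{"gripper":[-1,-1,-1,-1],"slide":[[0.7,0,-1.9],[0.65,0,-1.8],[0,0,0],[0,0,0]],"yaw":[0,0,0,0]}'
```

```text
time: 11.73
ee_pos: [0.4413, 0.2119, 0.2499]
tcp_rot: [-180.0, -0.0, -172.9]
wrist_force: [1.8, -0.4, -5.8]
opening: 0.0177
grasp_force: 34.5
time: 12.07
ee_pos: [0.4399, 0.2118, 0.2537]
tcp_rot: [180.0, 0.0, -172.9]
wrist_force: [1.9, -1.2, -5.4]
opening: 0.0176
grasp_force: 34.5
```

The wrist force is roughly the rod's weight with little side load. Continuing.

```bash
python3 -m handwheel '{"gripper":[-1,-1,-1,-1,-1,-1,-1],"slide":[[0.69,0,-1.88],[0.69,0,-1.88],[0.69,0,-1.88],[0.69,0,-1.88],[0.69,0,-1.88],[0,0,0],[0,0,0]],"yaw":[0,0,0,0,0,0,0]}'
python3 -m handwheel '{"gripper":[-1,-1,-1,-1,-1,-1,-1],"slide":[[0.69,0,-1.88],[0.69,0,-1.88],[0.69,0,-1.88],[0.69,0,-1.88],[0.69,0,-1.88],[0,0,0],[0,0,0]],"yaw":[0,0,0,0,0,0,0]}'
```

```text
time: 12.65
ee_pos: [0.4365, 0.2114, 0.2631]
tcp_rot: [180.0, 0.0, -172.9]
wrist_force: [2.2, -0.8, -5.0]
opening: 0.0176
grasp_force: 34.4
time: 13.23
ee_pos: [0.433, 0.211, 0.2725]
tcp_rot: [180.0, 0.0, -172.9]
wrist_force: [0.8, -0.4, -5.8]
opening: 0.0174
grasp_force: 34.4
```

```bash
python3 -m handwheel '{"gripper":[-1,-1,-1,-1,-1,-1,-1],"slide":[[0.69,0,-1.88],[0.69,0,-1.88],[0.69,0,-1.88],[0.69,0,-1.88],[0.69,0,-1.88],[0,0,0],[0,0,0]],"yaw":[0,0,0,0,0,0,0]}'
python3 - <<'E'
from h import *
P=np.array(sensors.get_obs()["ee_pos"]);print(P-np.array([.4434,.2122,.2442]),np.linalg.norm(P-np.array([.4434,.2122,.2442])))
c=camera("side");x,y=200,80
cv2.imwrite("pics/out.png",np.clip(cv2.resize(c["img"][y:y+75,x:x+100,::-1],(800,600),interpolation=cv2.INTER_CUBIC)*1.5,0,255).astype(np.uint8))
E
```

```text
time: 13.82
ee_pos: [0.4296, 0.2106, 0.2819]
tcp_rot: [180.0, 0.0, -172.9]
wrist_force: [0.9, -1.2, -5.3]
opening: 0.0177
grasp_force: 34.4
[-0.01376773 -0.00163555  0.03770577] 0.040173998580330154
```

View pics/out.png

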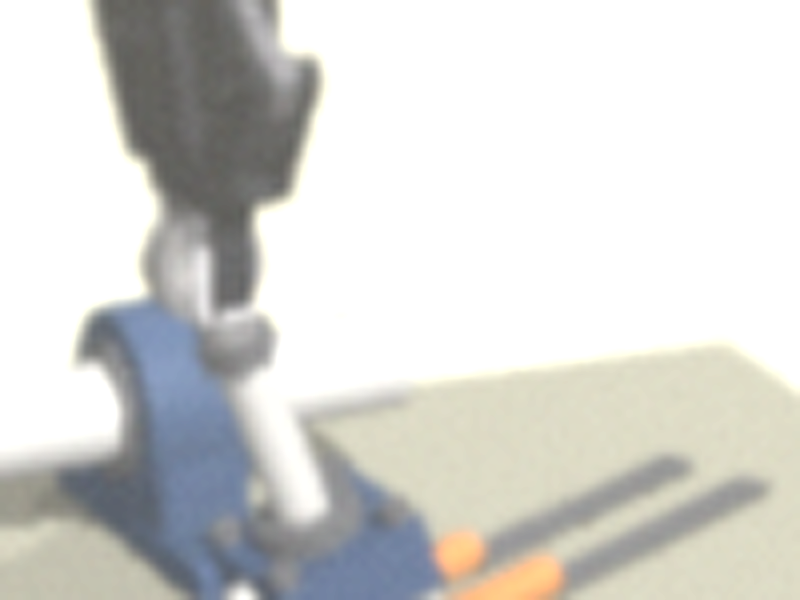

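The side view shows the eye held at about (205,265) and a long bare length of rod (about (235,375) to (310,530)) above the gland. The TCP moved 40.2 mm along the axis with little side force, and the arm is at rest. Handing in.

```bash
python3 -c "
from workcell import ticket
print(ticket.job_done())"
```

```text
the job is handed in; nothing more can be done
None
```

I pressed power, then zero, then drew the rod out by about 40 mm (40.2 mm measured at the gripper) and handed the job in while still holding it at about 34 N. No verdict came back.

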